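Roll the turned blank up to the carving stop

TASK

With the fingertips, push the pale turned wooden blank up the sloping jig until it drops into the pocket at the top and rests against the green stop, ready for carving. Push it slowly and stay against it the whole way up the slope, so that it never rolls back or runs loose; do not lift it. Leave everything else on the bench undisturbed.

Things in the scene. Friction and masses are not known exactly. Their poses are not given: they have to be found in the camera images.
- blank: Pale varnished turned blank: smooth solid cylinder with dark rings near both ends, 60 mm in diameter, 110 mm long, about 0.22 kg. Origin at its centre; its y axis is the cylinder axis (x and z turn as it rolls). Starts on the loading pad, axis across the slope, 15 to 35 mm before the foot. Rolls very easily, slippery (friction about 0.4): 1 N rolls it up the slope, 2 N over the crest.
- jig: Wooden jig fixed to the bench, 331 mm long, 148 mm wide (small steel feet reach 104 mm either side of the middle). Origin on the bench surface on its middle line; x points uphill but level, y across, z up. Along x (mm): low lip -175 to -165 (20 high), loading pad -165 to -85, slope of 7 degrees -85 to +78, pocket +78 to +132, green stop block +132 to +156 (full width, 66 high).
- foot (a point): Foot of the slope, on the middle line, 85 mm downhill of the jig origin, 14 mm above the bench: here the level pad (also 14 mm high) meets the slope. Low side cheeks run along the whole jig, inner faces 64 mm either side of the middle line, their tops 16 mm above the pad and the slope (57 mm above the bench beside the stop). Between them all is free: fingers can come down behind the blank.
- crest (a point): Top edge of the slope on the middle line, 78 mm uphill of the jig origin, 34 mm above the bench. Beyond it the cork pocket floor lies about 5 mm lower and falls gently to the stop: once the blank's centre is past this line the blank drops into the pocket by itself.
- seat (a point): Where the centre of the blank lies when it is home in the pocket against the stop: 102 mm uphill of the jig's origin, 58.5 mm above the bench.
- walnut: Loose bystander, to be left alone. Dark walnut blank standing upright beside the jig, 52 mm in diameter, 85 mm high; origin at the centre of its underside.
- tin: Loose bystander, to be left alone. Brass-coloured round wax tin beside the jig, 70 mm in diameter, 30 mm high; origin at the centre of its underside.
- gouge: Loose bystander, to be left alone. Carving gouge lying beside the jig, 228 mm long, 24 mm high; origin on the bench where the wooden handle meets the steel, x towards the edge.
- mallet: Loose bystander, to be left alone. Round carver's mallet standing on its head, 86 mm in diameter, 195 mm high; origin at the centre of its underside.
- offcut: Loose bystander, to be left alone. Pale block of wood, 90 x 60 x 45 mm; origin at the centre of its underside.
- glue: Loose bystander, to be left alone. White glue bottle with orange cap, 60 mm in diameter, 150 mm high; origin at the centre of its underside.
- brush: Loose bystander, to be left alone. Brush lying on the bench, low (under 40 mm); origin on the bench under it.
There are look-alikes about, which are no part of the job. Leave any pink or red look-alike of the blank alone.

How it is judged:
On the way:
1. the blank is on the upper half of the slope, with the fingers against it (x of blank in the frame of jig between -0.01 and 0.06 m and y of blank in the frame of jig between -0.02 and 0.02 m and z of blank in the frame of jig between 0.046 and 0.072 m and contact force between the fingers and blank above 0.03 N), for 0.02 s.
At the end, for the whole second after the job is handed in: The blank lies at rest in the pocket against the stop: its centre within about 7 mm of the seat along the jig and 5 mm in height, within 20 mm of the middle line, its axis across the jig within 5 degrees (x of blank in the frame of jig between 0.095 and 0.108 m and y of blank in the frame of jig between -0.02 and 0.02 m and z of blank in the frame of jig between 0.053 and 0.064 m and angle between the y axis of blank and the y axis of jig, either way round below 0.09 rad and linear speed of blank below 0.03 m/s); the robot touches nothing.
It fails at once if the blank runs loose on the slope (faster than 0.2 m/s with nothing of the robot touching it) (x of blank in the frame of jig between -0.055 and 0.066 m and contact force between each of the fingers, the arm and blank below 0.005 N and linear speed of blank above 0.2 m/s).
It fails at once if the blank is lifted off the jig (by more than about 15 to 20 mm) (z of blank in the frame of jig above 0.086 m or (x of blank in the frame of jig between -1 and -0.03 m and z of blank in the frame of jig above 0.067 m)).
It fails at once if the blank leaves the jig (z of blank in the frame of jig below 0.035 m or x of blank in the frame of jig below -0.17 m or x of blank in the frame of jig above 0.125 m).
It fails at once if a bystander (walnut blank, tin, gouge, mallet, offcut, glue bottle or brush) is moved by more than 30 mm (distance of any of walnut, tin, gouge, mallet, offcut, glue, brush from where it was at the start of the episode above 0.03 m).
It also fails if it takes over 38 s, if anything falls off the work surface, if the arm or the gripper's body presses on something with over 40 N, if the wrist force passes 120 N, or if a joint passes its speed limit or range.

ROBOT

A 7-joint arm with a two-finger parallel gripper is mounted at the origin on the work surface. World frame = base frame: x ahead of the robot, y to its left, z up, the work surface at z = 0. Lengths are in m, angles in rad, forces in N, time in s.
With the tool pointing down it reaches from about 0.4 to 0.85 m from the base axis. Payload 4.5 kg.
Tool frame: the origin (TCP) lies midway between the tips of the shut fingers; the grasp point (between the pads) lies 19 mm behind it; x points along the fingers, y is the direction in which the jaws open and shut, and the axes are right-handed (so a half turn about x gives the same grasp; the last joint's range is limited). The gripper opens to 88 mm and grips with 3 to 60 N. Pads are 18 mm wide; open, the fingers measure 123 mm over their backs; the gripper's body (75 mm by 187 mm) begins 45 mm behind the grasp point.
Start: joints at [-1.281, 0.689, -0.195, 1.565, 0.157, 0.902, -0.215], TCP at [0.158, 0.605, 0.239] pointing down, gripper open.
Joint ranges: [-3.01, 3.01], [-0.46, 2.08], [-1.47, 1.51], [0.13, 2.56], [-1, 4.14], [0.04, 2.09], [-2.66, 2.66]. Speed limits (rad/s): [2.57, 2.57, 3.14, 3.14, 3.14, 3.14, 3.14].

INTERFACE

Orientations are given as a unit quaternion [x, y, z, w].
In Python, from plant import r gives the robot as it stands.
- The arm moves only by the tool arm_command, never from a script. Its argument "plan" is a list of rows, each a list of 5 numbers: the finger opening in m, from 0 to 0.0881, then the shift along the tool's x, y, z in m, then the turn about the tool's x in rad. In form: [[grip, dx, dy, dz, roll], ...]. A call has 1 to 12 rows; each row shifts and turns the commanded pose from where the row before left it, along the tool's axes as they then stand; what a row does not reach is not made up. A row lasts 1/8 s, in which the tool goes at most 62.5 mm and 10.7 degrees, less where a joint would pass 70% of its speed; a pose out of reach is approached as far as the arm can. A call is refused whole if a number of a shift passes 0.0625 or a number of a turn 0.188, either way. A call with a gripper value outside its range is refused whole. The fingers move at their own pace and stop on an object; "force" is the grip in N (left out, the last holds). Time passes only in rows, so rows that do not move let the fingers close. It gives the time, the measured TCP pose, the force and the opening at its end, in the units of the state.
- r.get_state(): the state, without advancing time (a new reading comes with each control period).
- r.snapshot(name): name is "scene" or "top" or "wrist"; returns (picture, depth): 384x512x3 uint8, red, green, blue; 384x512 float32, m along the optical axis (not along the pixel's ray), 0 where there is no reading.
- r.calibration(name): a dict with "fx", "fy", "cx", "cy" (pixels), "eye" and "orientation" of the camera in the world; the wrist camera has in their place "mount" (4x4, takes a point from camera to tool coordinates, whose origin is the TCP and whose axes are the tool frame's). Camera axes: x right, y down, z forward; pixel columns grow to the right and rows downward; lengths in m; the calibration is good to about 2 mm. The wrist camera is an equidistant fisheye: a pixel r from the principal point sees the ray r / f radians off the axis. A picture is of the moment at which its call begins: read the wrist's pose just before it. calibration takes no time and is no camera call.
- r.finish_job(): hands the job in, once; it reports no verdict.
The state is a dict: "clock": time; "q": joint angles; "qd": joint speeds; "joint_torque": joint torques, N m; "tool_pos": TCP position; "eef_rot": TCP orientation; "contact_force": force on the tool from outside, world axes, zero at the start; "moment": the same for the moment, N m; "opening": opening from 0.0 (shut) to 1.0 (fully open).
Only numpy, scipy, OpenCV 4.12 (cv2) and the standard library are available. Lean on these libraries where they do the work, as an engineer would, in place of code of your own. Each camera call takes 0.05 s, during which the arm holds its last target.

## Working session

There is one attempt and no reset: what is moved stays moved. The work goes in short steps, Python scripts to look and compute and a tool call to move; the robot and the scene stay as the last step left them, time stands still between calls to the robot, and variables do not carry over. Pictures are saved under pics/ and viewed, and the job is handed in when it is done.

Besides the shell and the picture viewer there is one more tool, called after "Emit:" as name(argument=value, ...), one argument or row to a line, values as JSON. arm_command: Moves the arm, as the interface text tells. Its arguments: {"type":"object","properties":{"plan":{"type":"array","items":{"type":"array","items":{"type":"number"}}},"force":{"type":"number"}},"required":["plan"]}

```bash
ls; mkdir -p pics
python3 - <<'E'
from plant import r
import cv2,numpy as np
s=r.get_state();print(s)
for n in("scene","top","wrist"):
    p,d=r.snapshot(n);cv2.imwrite(f"pics/{n}0.png",p[:,:,::-1]);np.savez(f"pics/{n}0.npz",p=p,d=d)
    c=r.calibration(n);print(n,c)
E
```

```text
pics
{'clock': 0.0, 'q': array([-1.28118788,  0.68999627, -0.19453544,  1.56636046,  0.15730579,
        0.90250372, -0.21511632]), 'qd': array([ 0.00116558, -0.00234832,  0.00024209,  0.00038943, -0.00073917,
        0.00049053,  0.00096658]), 'joint_torque': array([-1.59039805e-04, -5.27555001e+01, -1.26709711e+00, -1.53430581e+01,
       -5.26428572e-02,  6.33103875e-03,  1.76079134e-04]), 'tool_pos': array([0.15801782, 0.60402631, 0.23789854]), 'eef_rot': array([ 0.08950259,  0.70137413, -0.09082512,  0.70129482]), 'contact_force': array([ 0.13523952, -0.14919187,  0.68828482]), 'moment': array([ 0.0044015 , -0.04880722, -0.01468024]), 'opening': 0.9959214317756588}
scene {'fx': 444.99490989526794, 'fy': 444.99490989526794, 'cx': 259.62658874488, 'cy': 185.05203378523825, 'eye': array([ 1.59610808, -0.06242053,  1.1085409 ]), 'orientation': array([ 0.67374678,  0.62947569, -0.26745914, -0.27980571])}
top {'fx': 429.30098378121914, 'fy': 429.30098378121914, 'cx': 254.4470514386318, 'cy': 193.33688854129542, 'eye': array([ 0.2146344 , -0.00399481,  1.62630777]), 'orientation': array([-0.69420143,  0.71291604, -0.07090122,  0.06934054])}
wrist {'fx': 297.3186396354542, 'fy': 297.3186396354542, 'cx': 248.1743279106052, 'cy': 192.25202115624958, 'mount': array([[ 2.50425124e-04, -3.07503092e-01,  9.51547049e-01,
        -1.45498720e-01],
       [ 9.99999807e-01, -4.64862109e-04, -4.13402167e-04,
         8.36733237e-05],
       [ 5.69460612e-04,  9.51546968e-01,  3.07502916e-01,
        -8.07005276e-02],
       [ 0.00000000e+00,  0.00000000e+00,  0.00000000e+00,
         1.00000000e+00]])}
```

View pics/scene0.png

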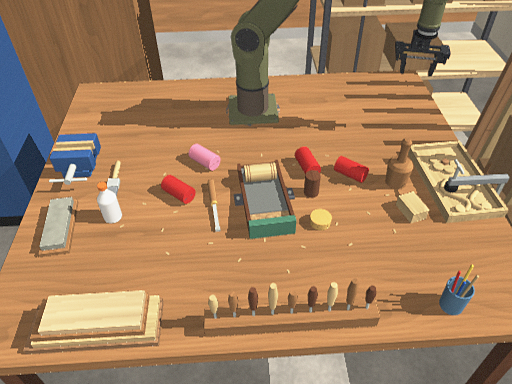

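View pics/top0.png

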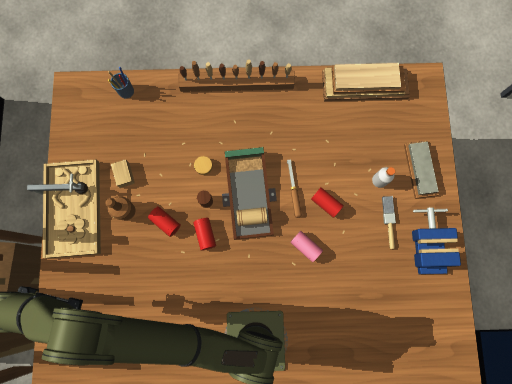

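View pics/wrist0.png

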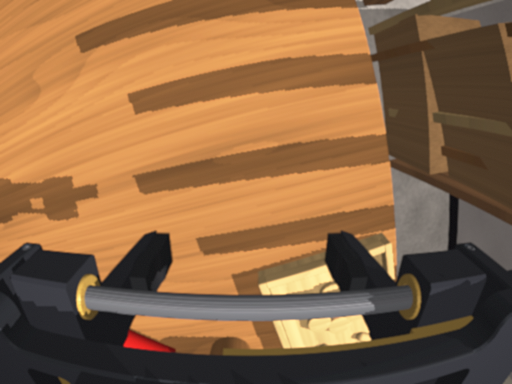

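```bash
cat > h.py <<'E'
from plant import r
import cv2,numpy as np
from scipy.spatial.transform import Rotation as R
def cloud(n,d):
    c=r.calibration(n);v,u=np.indices(d.shape)
    P=np.stack([(u-c['cx'])/c['fx']*d,(v-c['cy'])/c['fy']*d,d],-1)
    return P@R.from_quat(c['orientation']).as_matrix().T+c['eye']
def ray(n,uv,z):
    c=r.calibration(n);uv=np.atleast_2d(uv).astype(float)
    D=np.c_[(uv[:,0]-c['cx'])/c['fx'],(uv[:,1]-c['cy'])/c['fy'],np.ones(len(uv))]@R.from_quat(c['orientation']).as_matrix().T
    return c['eye']+D*((z-c['eye'][2])/D[:,2])[:,None]
E
python3 - <<'E'
from h import *
for n,box in(("top",(215,140,290,245)),("scene",(225,145,305,245))):
    f=np.load(f"pics/{n}0.npz");p,d=f['p'],f['d'];W=cloud(n,d)
    hsv=cv2.cvtColor(p,cv2.COLOR_RGB2HSV)
    m=np.zeros(d.shape,bool);m[box[1]:box[3],box[0]:box[2]]=1
    g=cv2.inRange(hsv,(55,80,20),(95,255,255)).astype(bool)&m
    G=W[g];print(n,'green',g.sum(),np.percentile(G[:,2],[5,50,95]))
    T=G[abs(G[:,2]-.066)<.006]
    rc=cv2.minAreaRect((T[:,:2]*1000).astype(np.float32));print(' stop top rect',len(T),rc, cv2.boxPoints(rc).round(1).tolist())
    b=cv2.inRange(hsv,(12,50,110),(30,200,255)).astype(bool)&m
    k,l,st,ce=cv2.connectedComponentsWithStats(b.astype(np.uint8))
    for i in range(1,k):
        if st[i,4]>60:
            B=W[l==i];print(' pale',st[i],'mean',B.mean(0).round(4),'z',np.percentile(B[:,2],[5,50,95,100]).round(4),'hsv',hsv[l==i].mean(0).round())
    x0,y0,x1,y1=box
    cv2.imwrite(f"pics/{n}0z.png",cv2.resize(p[y0-5:y1+5,x0-20:x1+20,::-1],None,fx=5,fy=5,interpolation=cv2.INTER_CUBIC))
E
```

```text
top green 207 [0.05891618 0.0654666  0.0718604 ]
 stop top rect 181 ((689.7741088867188, 24.14818572998047), (22.965171813964844, 144.4209442138672), 5.607161998748779) [[671.2999877929688, 94.9000015258789], [685.4000244140625, -48.79999923706055], [708.2999877929688, -46.599998474121094], [694.0999755859375, 97.0999984741211]]
 pale [ 215  140   75  105 2665] mean [ 0.5713 -0.0106  0.0076] z [-7.3000e-03 -6.0000e-04  6.3000e-03  1.6263e+00] hsv [ 14. 154. 161.]
 pale [231 157  32  15 346] mean [0.6505 0.0091 0.0277] z [0.0217 0.0275 0.0342 0.0512] hsv [ 17. 125. 166.]
 pale [236 207  31  18 454] mean [0.4441 0.002  0.0767] z [0.0537 0.0686 0.0765 1.6263] hsv [ 19. 114. 186.]
scene green 791 [0.01096413 0.0500121  0.0667561 ]
 stop top rect 292 ((693.09716796875, 25.442028045654297), (27.047250747680664, 146.02394104003906), 4.506106853485107) [[673.9000244140625, 97.19999694824219], [685.4000244140625, -48.400001525878906], [712.2999877929688, -46.29999923706055], [700.7999877929688, 99.30000305175781]]
 pale [ 225  145   80  100 4792] mean [0.4883 0.009  0.0099] z [-5.4000e-03 -9.0000e-04  6.5900e-02  1.1085e+00] hsv [ 15. 130. 179.]
 pale [250 210  39  10 225] mean [0.6397 0.0199 0.0327] z [0.0237 0.0276 0.0322 1.1085] hsv [ 17. 106. 196.]
```

View pics/top0z.png

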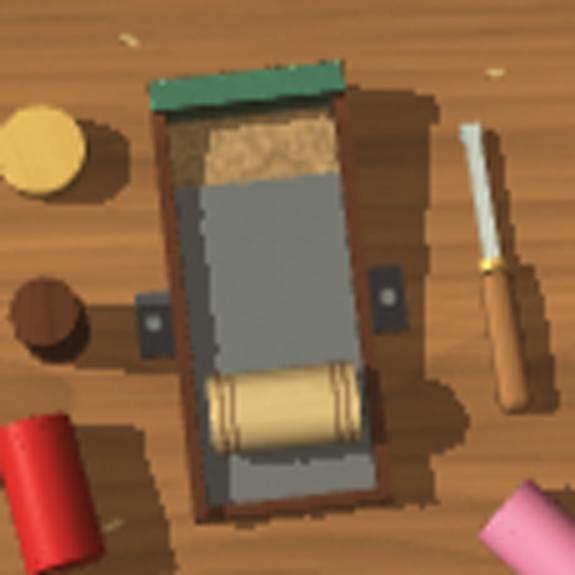

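View pics/scene0z.png

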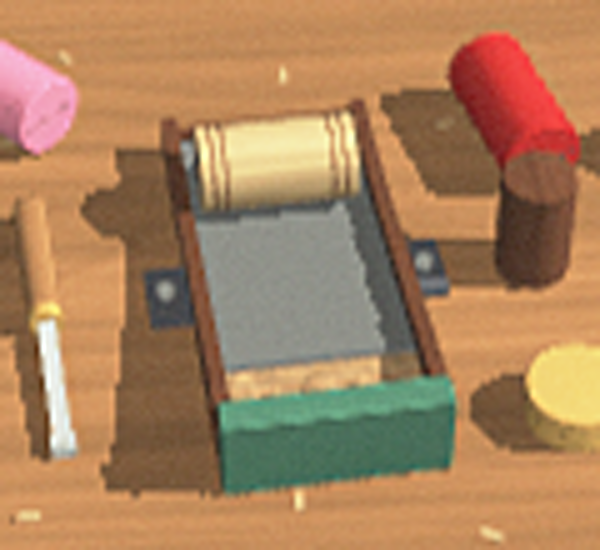

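Run:
```python
from h import *
# feet bolts, top view & scene view, plane z~0.01
a=ray("top",[(195+153/5,135+323/5),(195+388/5,135+297/5)],.01);print('bolts top',a[:,:2].round(4).tolist(),a.mean(0).round(4), np.degrees(np.arctan2(*(a[0]-a[1])[[0,1]])))
b=ray("scene",[(205+424/5,140+261/5),(205+165/5,140+292/5)],.01);print('bolts scene',b[:,:2].round(4).tolist(),b.mean(0).round(4),np.degrees(np.arctan2(*(b[0]-b[1])[[0,1]])))
s=r.get_state();M=R.from_quat(s['eef_rot']).as_matrix();print(M.round(3))
for yaw in (4.8,5.2,):
  t=np.radians(yaw);ex=np.array([np.cos(t),np.sin(t)]);ey=np.array([-ex[1],ex[0]])
  O=np.array([.6914,.0248])-.144*ex
  print('yaw',yaw,'O',O)
  for n,box in(("top",(230,200,275,230)),("scene",(238,155,280,186))):
    f=np.load(f"pics/{n}0.npz");W=cloud(n,f['d']);x0,y0,x1,y1=box
    W=W[y0:y1,x0:x1].reshape(-1,3);q=W[:,:2]-O;J=np.c_[q@ex,q@ey,W[:,2]]
    S=J[(J[:,2]>.052)&(J[:,2]<.09)&(abs(J[:,1])<.06)]
    print(n,len(S),'x',np.percentile(S[:,0],[2,50,98]).round(4),'y',np.percentile(S[:,1],[2,50,98]).round(4),'z',np.percentile(S[:,2],[50,95]).round(4))
    A=np.c_[2*S[:,0],2*S[:,2],np.ones(len(S))];sol=np.linalg.lstsq(A,(S[:,0]**2+S[:,2]**2),rcond=None)[0]
    print('  circ c',sol[:2].round(4),'r',np.sqrt(sol[2]+sol[0]**2+sol[1]**2).round(4))
    from scipy.optimize import least_squares
    ls=least_squares(lambda v:np.hypot(S[:,0]-v[0]-v[2]*S[:,1],S[:,2]-v[1])-.03,[-.11,.044,0],loss='soft_l1',f_scale=.003);print('  fixed r: x,z,slope',ls.x.round(4))
```

```text
bolts top [[0.5184, 0.0991], [0.5339, -0.0815]] [0.5262 0.0088 0.01  ] -4.903641806624894
bolts scene [[0.5212, 0.1028], [0.538, -0.0772]] [0.5296 0.0128 0.01  ] -5.332139586293335
[[-0.     0.253  0.967]
 [-0.001  0.967 -0.253]
 [-1.    -0.001  0.   ]]
yaw 4.8 O [0.54790503 0.01275039]
top 448 x [-0.1298 -0.1045 -0.0756] y [-0.0549 -0.0028  0.0496] z [0.0686 0.0764]
  circ c [-0.1024  0.0501] r 0.0246
  fixed r: x,z,slope [-0.1019  0.0431  0.0152]
scene 385 x [-0.1154 -0.0853 -0.0696] y [-0.0552 -0.0026  0.0504] z [0.0677 0.0744]
  circ c [-0.0944  0.0545] r 0.0194
  fixed r: x,z,slope [-0.0998  0.0423 -0.0135]
yaw 5.2 O [0.54799265 0.01174891]
top 448 x [-0.1298 -0.1046 -0.0753] y [-0.0533 -0.0011  0.0513] z [0.0686 0.0764]
  circ c [-0.1024  0.0502] r 0.0246
  fixed r: x,z,slope [-0.102   0.0431  0.0222]
scene 385 x [-0.1154 -0.0853 -0.0697] y [-0.0537 -0.0011  0.0521] z [0.0677 0.0744]
  circ c [-0.0944  0.0545] r 0.0194
  fixed r: x,z,slope [-0.0997  0.0423 -0.0066]
```

Emit:
arm_command(
  plan=[
    [0.06, 0, 0, 0, -0.115],
    [0.06, 0, 0, 0, -0.115],
    [0.06, 0, 0, 0, -0.115],
    [0.06, 0, -0.04, 0.012, 0],
    [0.06, 0, -0.05, 0.015, 0],
    [0.06, 0, -0.05, 0.015, 0],
    [0.06, 0, -0.05, 0.015, 0],
    [0.06, 0, -0.05, 0.015, 0],
    [0.06, 0, -0.05, 0.015, 0],
    [0.06, 0, -0.05, 0.015, 0],
    [0.06, 0, -0.05, 0.015, 0],
    [0.06, 0, -0.05, 0.015, 0],
  ],
  force=10,
)

```text
clock: 1.65
tool_pos: [0.3294, 0.1767, 0.2388]
eef_rot: [-0.032, 0.706, 0.032, 0.707]
contact_force: [-0.2, -0.1, 0.4]
opening: 0.679
```

Emit:
arm_command(
  plan=[
    [0.06, 0, -0.05, 0.015, 0],
    [0.06, 0, -0.05, 0.015, 0],
    [0.06, 0, -0.05, 0.015, 0],
    [0.06, 0, -0.036, 0.007, 0],
    [0.06, 0, 0, 0, 0],
    [0.06, 0, 0, 0, 0],
  ],
)

```text
clock: 2.4
tool_pos: [0.3969, -0.0017, 0.2387]
eef_rot: [-0.032, 0.706, 0.032, 0.706]
contact_force: [0.5, 0.1, -0.3]
opening: 0.685
```

```bash
cat >> h.py <<'E'
t=np.radians(5.1);ex=np.array([np.cos(t),np.sin(t)]);ey=np.array([-ex[1],ex[0]]);O=np.array([.548,.012])
def J(p): q=np.asarray(p)[...,:2]-O; return np.stack([q@ex,q@ey,np.asarray(p)[...,2]],-1)
def st():
    s=r.get_state();M=R.from_quat(s['eef_rot']).as_matrix()
    print('t',s['clock'],'tcp jig',J(s['tool_pos']).round(4),'world',s['tool_pos'].round(4),'tooly yaw',np.degrees(np.arctan2(-M[0,1],M[1,1])).round(2),'down',M[:,0].round(3),'F',s['contact_force'].round(2),'open',round(s['opening']*88.1,1));return s
def snap(n,k):
    p,d=r.snapshot(n);cv2.imwrite(f"pics/{n}{k}.png",p[:,:,::-1]);np.savez(f"pics/{n}{k}.npz",p=p,d=d);return p,d
E
python3 - <<'E'
from h import *
s=st();snap("wrist",1);p,d=snap("top",1)
E
```

```text
t 2.4 tcp jig [-1.517e-01 -2.000e-04  2.387e-01] world [ 0.3969 -0.0017  0.2387] tooly yaw 5.15 down [-0.     0.001 -1.   ] F [ 0.5   0.13 -0.33] open 60.3
```

View pics/wrist1.png

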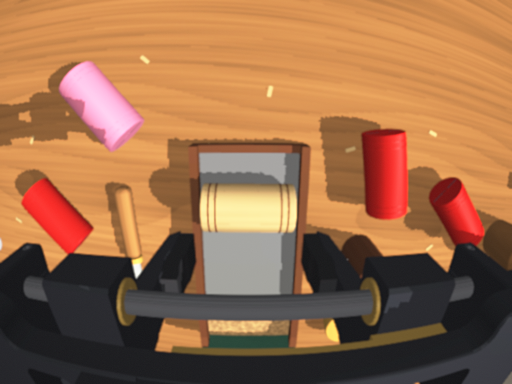

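```bash
cat >> h.py <<'E'
def wray(uv,s):
    c=r.calibration("wrist");uv=np.atleast_2d(uv).astype(float)
    a=np.c_[(uv[:,0]-c['cx'])/c['fx'],(uv[:,1]-c['cy'])/c['fy']];th=np.hypot(*a.T);k=np.sin(th)/np.maximum(th,1e-9)
    D=np.c_[a*k[:,None],np.cos(th)];m=c['mount'];M=R.from_quat(s['eef_rot']).as_matrix()
    return s['tool_pos']+M@m[:3,3], D@(M@m[:3,:3]).T
def wplane(uv,s,z):
    e,D=wray(uv,s);return e+D*((z-e[2])/D[:,2])[:,None]
E
python3 - <<'E'
from h import *
s=st();p=np.load("pics/wrist1.npz")['p']
hsv=cv2.cvtColor(p,cv2.COLOR_RGB2HSV)
b=cv2.inRange(hsv,(14,60,150),(32,190,255));b[:150]=0;b[260:]=0;b[:,:185]=0;b[:,315:]=0
k,l,S,c=cv2.connectedComponentsWithStats(b);i=1+S[1:,4].argmax();print(S[i],c[i])
for u in (225,250,272):
    v=np.where(l[:,u]==i)[0];v0,v1=v.min()-.5,v.max()+.5
    e,D=wray([(u,v0),(u,v1)],s)
    d2=np.c_[D[:,:2]@ex,D[:,2]];d2/=np.linalg.norm(d2,axis=1)[:,None];ej=J(e);ej=np.array([ej[0],ej[2]])
    bis=d2.sum(0);bis/=np.linalg.norm(bis);h=np.arccos(d2[0]@d2[1])/2
    print(u,v0,v1,'centre jig x,z',(ej+bis*.03/np.sin(h)).round(4))
x,y,w,h=S[i,:4];print('ends y',J(wplane([(x-.5,y+h/2),(x+w-.5,y+h/2)],s,.06)).round(4))
# inner cheek edges at pad row ~250, lip
print('cheek pts',J(wplane([(202,165),(297,165),(203,260),(296,260)],s,.02)).round(4))
E
```

```text
t 2.5 tcp jig [-0.1517  0.0004  0.2388] world [ 0.3969 -0.0011  0.2388] tooly yaw 5.27 down [-0.     0.001 -1.   ] F [-0.25 -0.02  0.59] open 60.0
[ 199  186   98   47 4363] [247.91382077 209.15814806]
225 185.5 231.5 centre jig x,z [-0.0931  0.0227]
250 185.5 232.5 centre jig x,z [-0.0953  0.0299]
272 186.5 232.5 centre jig x,z [-0.0921  0.0232]
ends y [[-0.106  -0.0578  0.06  ]
 [-0.1063  0.0579  0.06  ]]
cheek pts [[-0.1507 -0.0576  0.02  ]
 [-0.151   0.0626  0.02  ]
 [-0.0128 -0.0634  0.02  ]
 [-0.0129  0.0695  0.02  ]]
```

Emit:
arm_command(
  plan=[
    [0.06, 0.03, 0, -0.003, 0],
    [0.06, 0.04, 0, 0, 0],
    [0.06, 0.04, 0, 0, 0],
    [0.06, 0.03, 0, 0, 0],
    [0.06, 0.02, 0, 0, 0],
    [0.06, 0.015, 0, 0, 0],
    [0.06, 0.01, 0, 0, 0],
    [0.06, 0.01, 0, 0, 0],
    [0.06, 0.005, 0, 0, 0],
    [0.06, 0, 0, 0, 0],
  ],
)

```text
clock: 3.75
tool_pos: [0.3987, -0.0031, 0.0592]
eef_rot: [-0.033, 0.709, 0.031, 0.704]
contact_force: [-0.2, -0.0, 0.3]
opening: 0.683
```

Run:
```python
from h import *
s=st();snap("wrist",2);p,d=snap("scene",2)
cv2.imwrite("pics/scene2z.png",cv2.resize(p[100:250,200:340,::-1],None,fx=4,fy=4,interpolation=cv2.INTER_CUBIC))
```

```text
t 3.75 tcp jig [-0.15   -0.0018  0.0592] world [ 0.3987 -0.0031  0.0592] tooly yaw 5.23 down [-0.007 -0.003 -1.   ] F [-0.23 -0.02  0.32] open 60.2
```

View pics/wrist2.png

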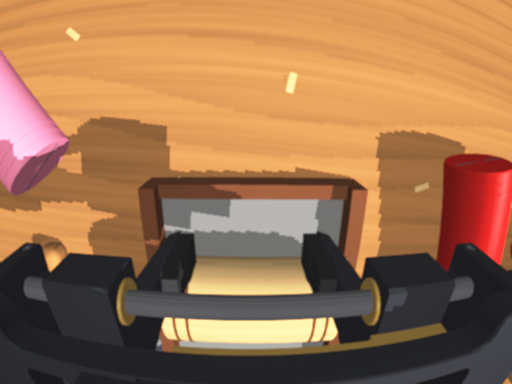

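View pics/scene2z.png

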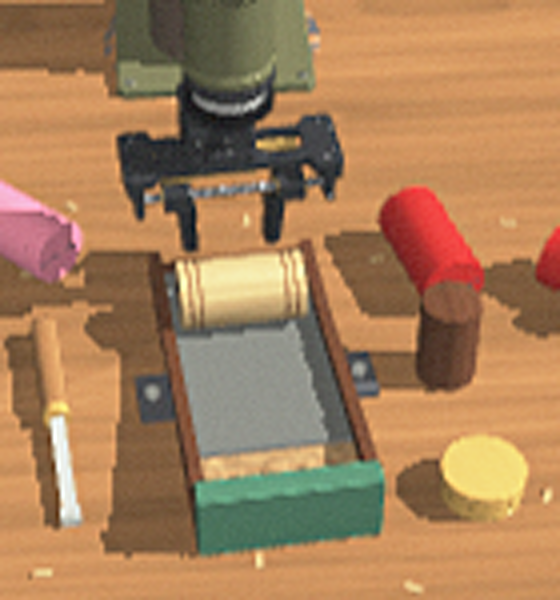

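Run:
```python
from h import *
s=st();print(s['q'].round(3),s['qd'].round(3))
lo=np.array([-3.01,-.46,-1.47,.13,-1,.04,-2.66]);hi=np.array([3.01,2.08,1.51,2.56,4.14,2.09,2.66])
print((s['q']-lo).round(3),(hi-s['q']).round(3))
```

```text
t 3.85 tcp jig [-0.15   -0.0023  0.0595] world [ 0.3988 -0.0036  0.0595] tooly yaw 5.19 down [-0.006 -0.004 -1.   ] F [-0.17  0.17  0.13] open 60.0
[ 0.031  0.823 -0.227  2.355  1.671  0.17  -0.137] [-0.001 -0.005  0.011 -0.001  0.004  0.001 -0.001]
[3.041 1.283 1.243 2.225 2.671 0.13  2.523] [2.979 1.257 1.737 0.205 2.469 1.92  2.797]
```

Emit:
arm_command(
  plan=[
    [0.06, 0.004, 0, 0, 0],
    [0.06, 0.004, 0, 0, 0],
    [0.06, 0.004, 0, 0, 0],
    [0.06, 0, 0, 0, 0],
  ],
)

```text
clock: 4.35
tool_pos: [0.3985, -0.0045, 0.047]
eef_rot: [-0.033, 0.709, 0.03, 0.704]
contact_force: [-0.5, 0.1, -0.1]
opening: 0.678
```

Run:
```python
from h import *
s=st();print(s['q'].round(3))
```

```text
t 4.35 tcp jig [-0.1504 -0.0031  0.047 ] world [ 0.3985 -0.0045  0.047 ] tooly yaw 5.1 down [-0.007 -0.004 -1.   ] F [-0.51  0.11 -0.11] open 59.7
[ 0.08   0.86  -0.305  2.356  1.751  0.237 -0.22 ]
```

Emit:
arm_command(
  plan=[
    [0.06, 0.004, 0.001, 0, 0],
    [0.06, 0.004, 0.001, 0, 0],
    [0.06, 0.003, 0, 0, 0],
    [0.06, 0, 0, 0, 0],
  ],
)

```text
clock: 4.85
tool_pos: [0.3983, -0.0026, 0.0361]
eef_rot: [-0.033, 0.709, 0.03, 0.704]
contact_force: [-0.4, -0.5, -0.4]
opening: 0.682
```

Run:
```python
from h import *
s=st();print(s['q'].round(3));p,d=snap("top",3)
cv2.imwrite("pics/top3z.png",cv2.resize(p[135:255,200:320,::-1],None,fx=5,fy=5,interpolation=cv2.INTER_CUBIC))
```

```text
t 4.85 tcp jig [-0.1504 -0.0012  0.0361] world [ 0.3983 -0.0026  0.0361] tooly yaw 5.11 down [-0.007 -0.004 -1.   ] F [-0.43 -0.46 -0.36] open 60.1
[ 0.106  0.893 -0.357  2.357  1.804  0.287 -0.279]
```

View pics/top3z.png

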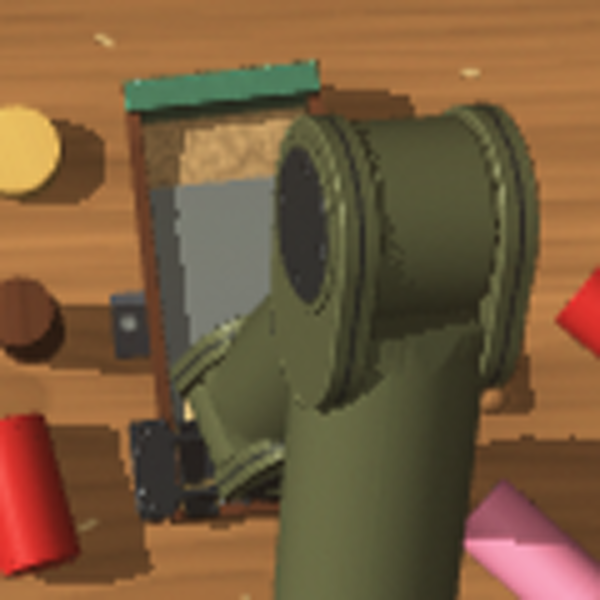

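Emit:
arm_command(
  plan=[
    [0.06, 0, 0, 0.002, 0],
    [0.06, 0, 0, 0.002, 0],
    [0.06, 0, 0, 0.002, 0],
    [0.06, 0, 0, 0.002, 0],
    [0.06, 0, 0, 0.002, 0],
    [0.06, 0, 0, 0.002, 0],
    [0.06, 0, 0, 0.002, 0],
    [0.06, 0, 0, 0.003, 0],
    [0.06, 0, 0, 0.003, 0],
    [0.06, 0, 0, 0.003, 0],
  ],
)

```text
clock: 6.15
tool_pos: [0.4214, -0.0005, 0.0363]
eef_rot: [-0.033, 0.709, 0.03, 0.704]
contact_force: [-1.3, -0.0, 1.0]
opening: 0.681
```

Run:
```python
from h import *
s=st();p,d=snap("wrist",4)
p,d=snap("scene",4)
cv2.imwrite("pics/scene4z.png",cv2.resize(p[100:250,200:340,::-1],None,fx=4,fy=4,interpolation=cv2.INTER_CUBIC))
```

```text
t 6.15 tcp jig [-0.1272 -0.0012  0.0363] world [ 0.4214 -0.0005  0.0363] tooly yaw 5.11 down [-0.006 -0.005 -1.   ] F [-1.29 -0.01  0.97] open 60.0
```

View pics/wrist4.png

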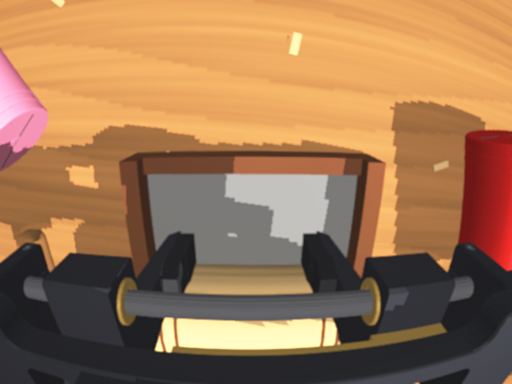

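View pics/scene4z.png

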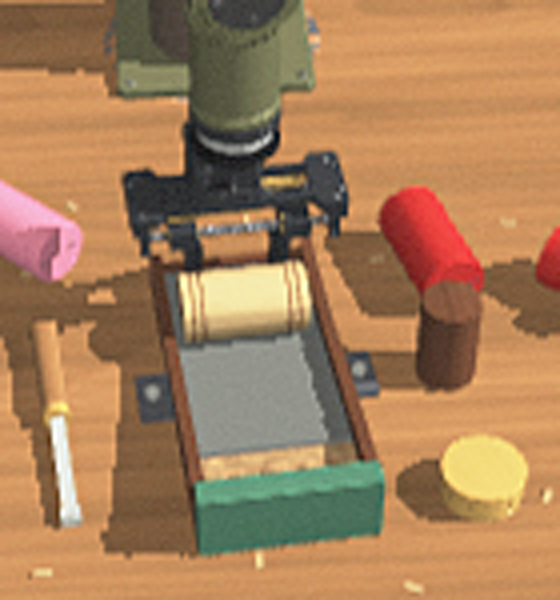

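Emit:
arm_command(
  plan=[
    [0.06, -0.0002, 0, 0.003, 0],
    [0.06, -0.0004, 0, 0.003, 0],
    [0.06, -0.0004, 0, 0.003, 0],
    [0.06, -0.0004, 0, 0.003, 0],
    [0.06, -0.0004, 0, 0.003, 0],
    [0.06, -0.0004, 0, 0.003, 0],
    [0.06, -0.0004, 0, 0.003, 0],
    [0.06, -0.0004, 0, 0.003, 0],
    [0.06, -0.0004, 0, 0.003, 0],
    [0.06, -0.0004, 0, 0.003, 0],
    [0.06, -0.0004, 0, 0.003, 0],
    [0.06, -0.0004, 0, 0.003, 0],
  ],
)

```text
clock: 7.75
tool_pos: [0.4575, 0.0027, 0.0406]
eef_rot: [-0.033, 0.709, 0.03, 0.704]
contact_force: [-0.7, -0.0, 1.4]
opening: 0.679
```

Run:
```python
from h import *
s=st();p,d=snap("scene",5)
cv2.imwrite("pics/scene5z.png",cv2.resize(p[100:250,200:340,::-1],None,fx=4,fy=4,interpolation=cv2.INTER_CUBIC))
```

```text
t 7.75 tcp jig [-0.091  -0.0012  0.0406] world [0.4575 0.0027 0.0406] tooly yaw 5.11 down [-0.006 -0.005 -1.   ] F [-0.68 -0.    1.36] open 59.8
```

View pics/scene5z.png

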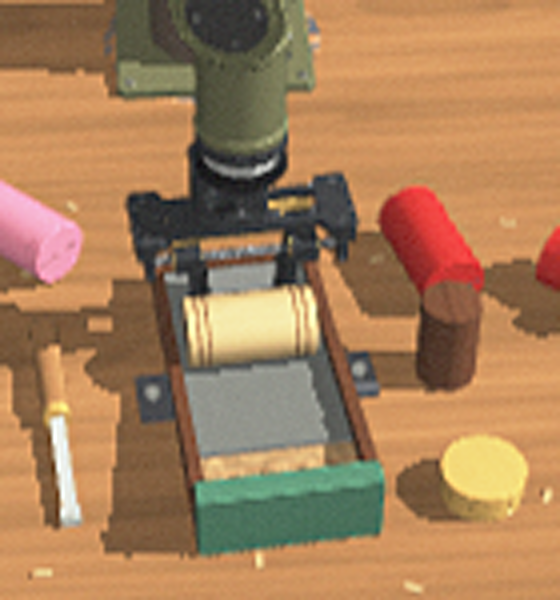

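Blank is against both fingers, square and centred. I'll continue at the same slope.

Emit:
arm_command(
  plan=[
    [0.06, -0.0004, 0, 0.003, 0],
    [0.06, -0.0005, 0, 0.004, 0],
    [0.06, -0.0005, 0, 0.004, 0],
    [0.06, -0.0005, 0, 0.004, 0],
    [0.06, -0.0005, 0, 0.004, 0],
    [0.06, -0.0005, 0, 0.004, 0],
    [0.06, -0.0005, 0, 0.004, 0],
    [0.06, -0.0005, 0, 0.004, 0],
    [0.06, -0.0005, 0, 0.004, 0],
    [0.06, -0.0005, 0, 0.004, 0],
    [0.06, -0.0005, 0, 0.004, 0],
    [0.06, -0.0005, 0, 0.004, 0],
  ],
)

```text
clock: 9.3
tool_pos: [0.5044, 0.007, 0.0462]
eef_rot: [-0.033, 0.709, 0.03, 0.704]
contact_force: [-1.5, 0.1, 0.6]
opening: 0.678
```

Run:
```python
from h import *
s=st();p,d=snap("scene",6)
cv2.imwrite("pics/scene6z.png",cv2.resize(p[100:250,200:340,::-1],None,fx=4,fy=4,interpolation=cv2.INTER_CUBIC))
```

```text
t 9.3 tcp jig [-0.0439 -0.0011  0.0462] world [0.5044 0.007  0.0462] tooly yaw 5.11 down [-0.006 -0.005 -1.   ] F [-1.55  0.05  0.6 ] open 59.8
```

View pics/scene6z.png

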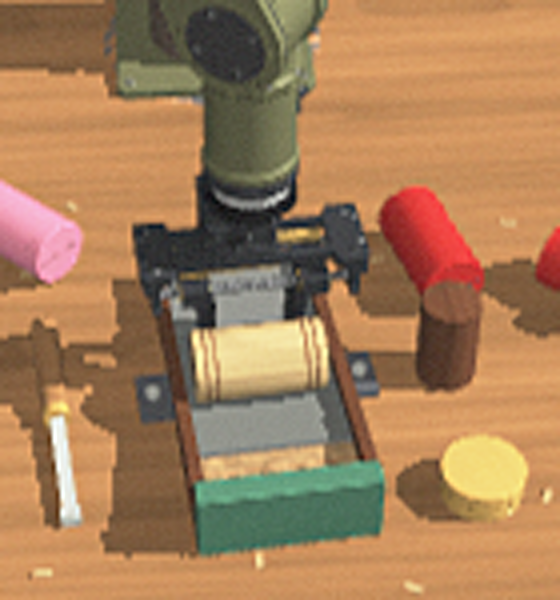

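Emit:
arm_command(
  plan=[
    [0.06, -0.0005, 0, 0.004, 0],
    [0.06, -0.0005, 0, 0.004, 0],
    [0.06, -0.0005, 0, 0.004, 0],
    [0.06, -0.0005, 0, 0.004, 0],
    [0.06, -0.0005, 0, 0.004, 0],
    [0.06, -0.0005, 0, 0.004, 0],
    [0.06, -0.0005, 0, 0.004, 0],
    [0.06, -0.0005, 0, 0.004, 0],
    [0.06, -0.0005, 0, 0.004, 0],
    [0.06, -0.0005, 0, 0.004, 0],
    [0.06, -0.0005, 0, 0.004, 0],
    [0.06, -0.0005, 0, 0.004, 0],
  ],
)

```text
clock: 10.85
tool_pos: [0.5522, 0.0113, 0.0519]
eef_rot: [-0.033, 0.709, 0.03, 0.704]
contact_force: [-1.4, -0.1, 0.6]
opening: 0.681
```

Run:
```python
from h import *
s=st();p,d=snap("scene",7)
cv2.imwrite("pics/scene7z.png",cv2.resize(p[100:250,200:340,::-1],None,fx=4,fy=4,interpolation=cv2.INTER_CUBIC))
```

```text
t 10.85 tcp jig [ 0.0041 -0.0011  0.0519] world [0.5522 0.0113 0.0519] tooly yaw 5.12 down [-0.006 -0.005 -1.   ] F [-1.38 -0.06  0.56] open 60.0
```

View pics/scene7z.png

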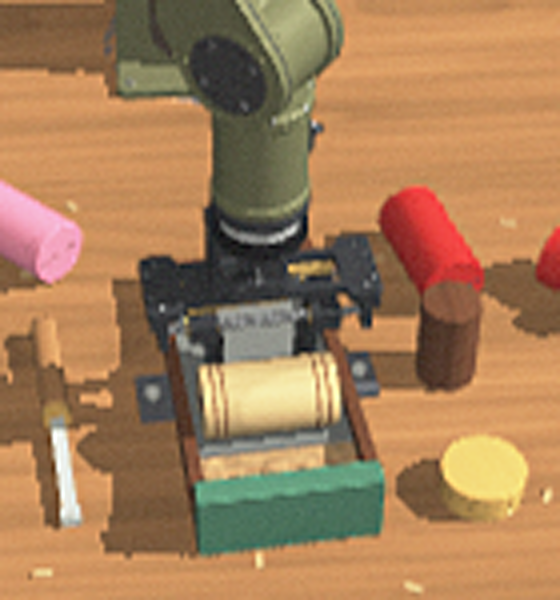

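Emit:
arm_command(
  plan=[
    [0.06, -0.0004, 0, 0.003, 0],
    [0.06, -0.0004, 0, 0.003, 0],
    [0.06, -0.0004, 0, 0.003, 0],
    [0.06, -0.0004, 0, 0.003, 0],
    [0.06, -0.0004, 0, 0.003, 0],
    [0.06, -0.0004, 0, 0.003, 0],
    [0.06, -0.0004, 0, 0.003, 0],
    [0.06, -0.0004, 0, 0.003, 0],
    [0.06, -0.0004, 0, 0.003, 0],
    [0.06, -0.0004, 0, 0.003, 0],
    [0.06, -0.0004, 0, 0.003, 0],
    [0.06, -0.0004, 0, 0.003, 0],
  ],
)

```text
clock: 12.4
tool_pos: [0.5885, 0.0146, 0.0566]
eef_rot: [-0.033, 0.708, 0.03, 0.704]
contact_force: [0.4, -0.6, -0.6]
opening: 0.677
```

Run:
```python
from h import *
s=st();p,d=snap("scene",8)
cv2.imwrite("pics/scene8z.png",cv2.resize(p[100:250,200:340,::-1],None,fx=4,fy=4,interpolation=cv2.INTER_CUBIC))
```

```text
t 12.4 tcp jig [ 0.0405 -0.001   0.0566] world [0.5885 0.0146 0.0566] tooly yaw 5.11 down [-0.005 -0.004 -1.   ] F [ 0.38 -0.55 -0.59] open 59.6
```

View pics/scene8z.png

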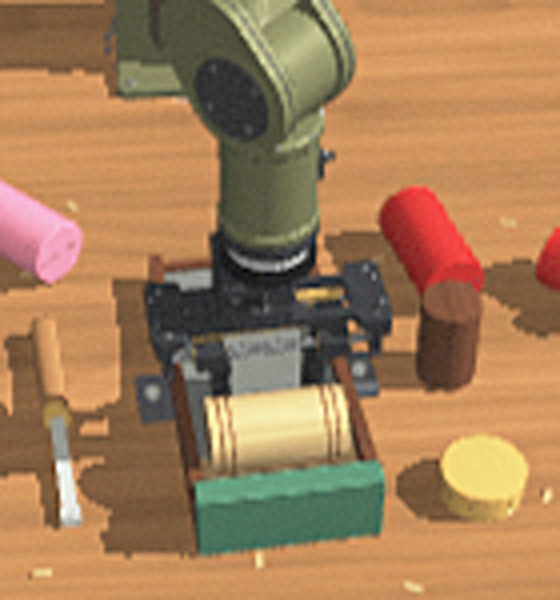

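Emit:
arm_command(
  plan=[
    [0.06, 0, 0, 0, 0],
    [0.06, 0, 0, 0, 0],
    [0.06, 0, 0, 0, 0],
  ],
)

```text
clock: 12.82
tool_pos: [0.5877, 0.0145, 0.0565]
eef_rot: [-0.033, 0.709, 0.03, 0.704]
contact_force: [-0.6, -0.1, -0.3]
opening: 0.68
```

```bash
cat > m.py <<'E'
from h import *
from scipy.optimize import least_squares
def meas(n,k,box):
    p,d=snap(n,k);W=J(cloud(n,d));x0,y0,x1,y1=box
    S=W[y0:y1,x0:x1].reshape(-1,3);hs=cv2.cvtColor(p,cv2.COLOR_RGB2HSV)[y0:y1,x0:x1].reshape(-1,3)
    S=S[(S[:,2]>.068)&(S[:,2]<.105)&(S[:,0]>.05)&(S[:,0]<.135)&(abs(S[:,1])<.065)&(hs[:,0]>10)&(hs[:,0]<34)&(hs[:,2]>90)]
    ls=least_squares(lambda v:np.hypot(S[:,0]-v[0]-v[2]*S[:,1],S[:,2]-v[1])-.03,[.1,.058,0],loss='soft_l1',f_scale=.003)
    print(n,len(S),'x,z,slope',ls.x.round(4),'y',np.percentile(S[:,1],[2,98]).round(4),'top z',np.percentile(S[:,2],95).round(4))
E
python3 - <<'E'
from m import *
st();meas("scene",9,(240,180,300,228))
E
```

```text
t 12.825 tcp jig [ 0.0398 -0.0011  0.0565] world [0.5877 0.0145 0.0565] tooly yaw 5.12 down [-0.006 -0.005 -1.   ] F [-0.62 -0.06 -0.35] open 59.9
scene 474 x,z,slope [ 0.1029  0.0566 -0.0029] y [-0.0539  0.0515] top z 0.0881
```

Measured centre is 0.103/0.057 against the seat's 0.102/0.0585, so it is home. I'll back off and lift away, then check.

Emit:
arm_command(
  plan=[
    [0.06, 0, 0, -0.005, 0],
    [0.06, 0, 0, -0.01, 0],
    [0.06, -0.01, 0, -0.01, 0],
    [0.06, -0.03, 0, -0.01, 0],
    [0.06, -0.04, 0, -0.01, 0],
    [0.06, -0.04, 0, -0.01, 0],
    [0.06, -0.04, 0, -0.02, 0],
    [0.06, -0.02, 0, -0.03, 0],
    [0.06, 0, 0, -0.03, 0],
    [0.06, 0, 0, 0, 0],
    [0.06, 0, 0, 0, 0],
    [0.06, 0, 0, 0, 0],
  ],
)

```text
clock: 14.38
tool_pos: [0.4554, 0.0035, 0.2373]
eef_rot: [-0.033, 0.708, 0.03, 0.704]
contact_force: [-0.2, -0.1, 0.6]
opening: 0.68
```

Run:
```python
from m import *
st();meas("scene",10,(240,180,300,228));meas("top",10,(225,145,280,190));snap("wrist",10);meas("scene",11,(240,180,300,228))
```

```text
t 14.375 tcp jig [-9.300e-02 -2.000e-04  2.373e-01] world [0.4554 0.0035 0.2373] tooly yaw 5.1 down [-0.005 -0.004 -1.   ] F [-0.16 -0.12  0.59] open 59.9
scene 478 x,z,slope [0.1033 0.0568 0.0058] y [-0.0533  0.0517] top z 0.0886
top 287 x,z,slope [0.1007 0.0575 0.0151] y [-0.0546  0.051 ] top z 0.0908
scene 481 x,z,slope [ 0.1029  0.0569 -0.0015] y [-0.0535  0.0518] top z 0.0887
```

View pics/scene11.png

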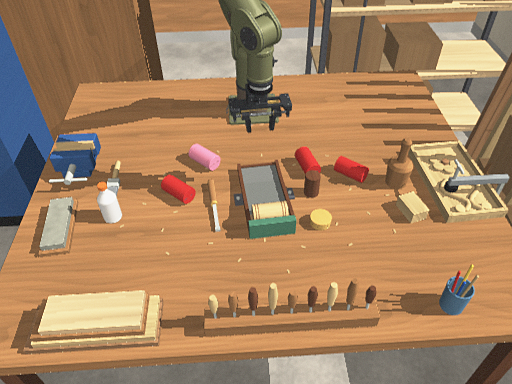

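View pics/top10.png

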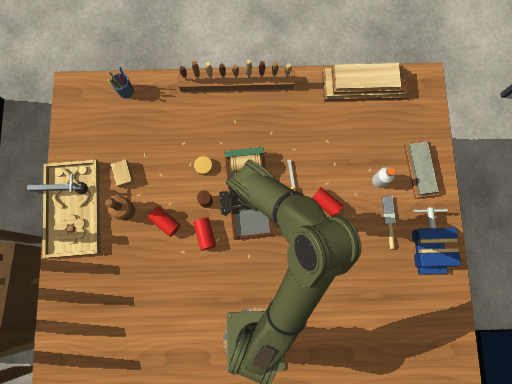

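The blank lies against the green stop (scene view, around (268,212)). The bystanders are at their original pixels and the robot is clear.

```bash
python3 -c "
from plant import r
print(r.finish_job())"
```

```text
the job is handed in; nothing more can be done
None
```

The blank is in the pocket against the green stop, and the job is handed in. I pushed it from behind with both fingertips (jaws 60 mm apart, level with the jig) at about 16–32 mm/s. At each stop on the slope the fingers were against it, with a contact force of about 1–1.5 N. Once it dropped over the crest, I backed the gripper off and lifted it clear at about 14 s.

**Last checks:**

| Check | Measured | Limit or target |
|---|---|---|
| Blank along the jig, scene / top view | 0.103 / 0.101 m | 0.095–0.108 m |
| Blank height, scene / top view | 0.057 / 0.0575 m | 0.053–0.064 m |
| Distance off the middle line | about 1 mm | 20 mm |
| Tilt of the blank's axis | 0.015 rad or less | 0.09 rad |

- **At rest:** repeat pictures showed no movement of the blank.
- **Bystanders:** by eye they were where they started. The arm partly hid the gouge in the top view, but the scene view shows it in place.

**What disagreed:**
- The first move down stopped about 20 mm short, near the arm's reach limit, so I finished it in small steps.
- A height estimate of the blank at the start, from the wrist camera, came out 14–20 mm too low because shading spoiled the outline. I relied on the scene and top views instead.

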